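# Work the choke, then hold the loupe in focus over the carburettor throat

### The job

Check the choke of the carburettor on the bench: pull its red knob right out to the stop and then push it fully home. Then pick the loupe off its rest by the blue handle and hold it level over the middle of the carburettor's round throat, with the lens rim at the height of the yellow collar on the steel focus post; the program finishes while the gripper still holds the loupe there, still and level. Touch neither the carburettor nor its post with the loupe, and leave the other loose things on the bench where they are.

Things in the scene. Friction and masses are not known exactly. Their poses are not given: they have to be found in the camera images.
- carb: Aluminium carburettor on a steel base plate (x -63 to 87, y +-55, 12 mm high), fixed, yaw varies. Origin: on the bench under the axis of its upright round throat; z up; the choke knob is at -x. Slide housing at +x: x 23 to 59, y +-23, top 71 mm. Float bowl at y = -34, top 60 mm. Steel focus post, 10 mm thick, top 182 mm, at x = 68, y = 40, carries the yellow collar
- throat (a point): Centre of the throat's mouth, level with its rim, 90 mm above the bench; rim 62 mm across, bore 40 mm; axes as carb
- choke (a joint): Choke slide: 0 = fully home, 0.030 m = right out at its stop. It slides level, outward along carb's -x. A sprung detent holds it at either end and pushes it away from the middle of its travel; it takes about 4 to 6 N to pull out or push in
- choke_knob (a point): Centre of the red choke knob, a cylinder 26 mm across, 22 mm long, axis along carb's x, centre 55 mm above the bench, 77 mm from the throat axis when home; behind it 27 mm of free rod, 8 mm thick. Can be pinched by its sides from above. Moves with the knob; axes as carb
- focus_collar: Yellow collar fixed on the focus post, 22 mm across, 16 mm high; its height differs from start to start. Origin: centre of its underside
- focus_mark (a point): Middle of the yellow collar (8 mm above its underside): the height at which the middle of the lens rim is to be held, 35 to 75 mm above the throat's rim
- loupe_rest: Fixed rest for the loupe, origin on the bench: black base 190 x 76 x 8 mm and two cork blocks, tops 30 mm above the bench: 68 x 70 mm centred at x = 50 mm under the lens, 20 x 30 mm at x = -90 mm under the handle's end. Between them (x -80 to 16 mm) the handle is free, 22 mm above the base
- loupe: Loupe lying flat on its rest: steel rim 68 mm across, 14 mm high, round a glass lens; straight blue handle 18 mm wide, 14 mm high, from x = -45 to -149 mm. 90 to 145 g. Origin: centre of the rim's underside, 30 mm above the bench at the start; z up through the lens
- lens (a point): Centre of the lens, mid-height of the rim: 7 mm above the loupe's origin; axes as loupe
- loupe_handle (a point): Point on the handle 85 mm from the lens centre (loupe x = -85 mm), mid-height; axes as loupe
- socket: Loose steel socket, 26 mm across, 28 mm high, standing; origin centre of underside. To be left alone
- spark_plug: Loose spark plug lying down, 76 mm long, 20 mm high; origin on the bench under its hexagon. To be left alone
- jar: Loose amber jar, 60 mm across, 75 mm high, standing; origin centre of underside. To be left alone
- screwdriver: Loose yellow-handled screwdriver, 190 mm long, lying in front of the robot; origin under its middle. To be left alone
- tape: Loose orange roll, 90 mm across, 24 mm high; origin centre of underside. To be left alone
- dish: Loose steel dish, 90 mm across, 28 mm high; origin centre of underside. To be left alone
There are look-alikes about, which are no part of the job. Of the things that look like the loupe_rest, take the one that is farthest from the robot's base at the start. Leave any pink look-alike of the loupe alone.

How it is judged:
By the outcome, as a careful person would: the job done as asked, in the order asked, and still so for the second after the job is handed in, while the arm keeps its last pose, push and grip.
It also fails if it takes over 64 s, if anything falls off the work surface, if the arm or the gripper's body presses on something with over 40 N, if the wrist force passes 120 N, or if a joint passes its speed limit or range.

### The arm

A 6-joint arm with a two-finger parallel gripper is mounted at the origin on the work surface. World frame = base frame: x ahead of the robot, y to its left, z up, the work surface at z = 0. Lengths are in m, angles in rad, forces in N, time in s.
With the tool pointing down it reaches from about 0.25 to 0.775 m from the base axis. Payload 8.9 kg.
Tool frame: the origin (TCP) lies between the finger pads, 19 mm behind the fingertips; this is the grasp point; z points along the fingers, y is the line along which they close (so a half turn about z gives the same grasp; the last joint's range is limited). The gripper opens to 85 mm and grips with 20 to 120 N. Pads are 22 mm wide; open, the fingers measure 114 mm over their backs; the gripper's body (76 mm by 85 mm) begins 54 mm behind the grasp point. The pads swing forward as they close: fully open they stand 13 mm farther back than shut.
Start: joints at [1.14, 0.291, -0.153, 1.127, 0, 1.431], TCP at [0.151, 0.503, 0.25] pointing down, gripper open.
Joint ranges: [-2.52, 2.52], [-0.91, 1.74], [-1.3, 1.37], [-1.96, 2.02], [-1.52, 1.47], [-3.14, 3.14]. Speed limits (rad/s): [2.22, 2.22, 2.79, 3.14, 3.14, 3.14].

### API

Orientations are given as a unit quaternion [w, x, y, z].
In Python, from station import env gives the robot as it stands.
- The arm moves only by the shell command python3 -m pendant 'ROWS' [FORCE]. ROWS is JSON, a list of rows, each an object with "delta_pos": the shift along the tool's x, y, z in mm, a list of three; "twist": the turn, a rotation vector about the tool's x, y, z in rad, a list of three; "claw": the gripper's target within -1 to 1 (fully open at 1, half-way at 0, shut at -1). A call has 1 to 12 rows; each row shifts and turns the commanded pose from where the row before left it, along the tool's axes as they then stand; what a row does not reach is not made up. A row lasts 1/12 s, in which the tool goes at most 41.7 mm and 7.16 degrees, less where a joint would pass 70% of its speed; a pose out of reach is approached as far as the arm can. A call with a gripper value outside its range is refused whole. The fingers move at their own pace and stop on an object; FORCE is the grip in N (left out, the last holds). Time passes only in rows, so rows that do not move let the fingers close. It gives the time, the measured TCP pose, the force, the opening and the grip force at its end, in the units of the state.
- env.get_obs(): the state, without advancing time (a new reading comes with each control period).
- env.snapshot(name): name is "scene" or "top" or "wrist"; returns the picture (420x560x3 uint8, blue, green, red); there is no depth.
- env.camera_info(name): a dict with "intrinsics" (3x3 intrinsics, pixels), "dist_coeffs" ([k1, k2, p1, p2, k3] as OpenCV has them; the pictures are not rectified), "camera_from_world" (4x4, takes a point from world to camera coordinates); the wrist camera has in their place "tool_from_camera" (4x4, takes a point from camera to tool coordinates, whose origin is the TCP and whose axes are the flange's). Camera axes: x right, y up, looking along -z (the intrinsics and any distortion apply to the point x, -y, -z); pixel columns grow to the right and rows downward; lengths in m; the calibration is good to about 2 mm. A picture is of the moment at which its call begins: read the wrist's pose just before it. camera_info takes no time and is no camera call.
- env.job_done(): hands the job in; it is judged then, once.
The state is a dict: "time_s": time; "q": joint angles; "qvel": joint speeds; "tau": joint torques, N m; "tcp_pos": TCP position; "tool_rot": TCP orientation; "contact_force": force on the tool from outside, world axes, zero at the start; "ft_torque": the same for the moment, N m; "opening": finger opening in m; "grip_force": force on a finger pad.
Only numpy, scipy, OpenCV 4.12 (cv2) and the standard library are available. Lean on these libraries where they do the work, as an engineer would, in place of code of your own. Each camera call takes 0.05 s, during which the arm holds its last target. There are 200 camera calls.

## Working session

There is one attempt and no reset: what is moved stays moved. The work goes in short steps, Python scripts to look and compute and a shell command to move; the robot and the scene stay as the last step left them, time stands still between calls to the robot, and variables do not carry over. Pictures are saved under pics/ and viewed, at most 10 in all, crops included, and the job is handed in when it is done.

```bash
mkdir -p pics; ls
cat > h.py <<'E'
import numpy as np, cv2
from station import env
from scipy.spatial.transform import Rotation as R
def T_wc(name,obs=None):
    ci=env.camera_info(name)
    if name=="wrist":
        o=obs or env.get_obs(); q=o["tool_rot"]
        T=np.eye(4); T[:3,:3]=R.from_quat([q[1],q[2],q[3],q[0]]).as_matrix(); T[:3,3]=o["tcp_pos"]
        M=T@np.array(ci["tool_from_camera"])
    else: M=np.linalg.inv(np.array(ci["camera_from_world"]))
    return M,np.array(ci["intrinsics"],float),np.array(ci["dist_coeffs"],float)
def ray(name,uv,cam=None):
    M,K,D=cam or T_wc(name)
    p=cv2.undistortPoints(np.array(uv,float).reshape(-1,1,2),K,D).reshape(-1,2)
    d=np.c_[p[:,0],-p[:,1],-np.ones(len(p))]@M[:3,:3].T
    return M[:3,3],d/np.linalg.norm(d,axis=1)[:,None]
def onplane(name,uv,z,cam=None):
    o,d=ray(name,uv,cam); return o+d*((z-o[2])/d[:,2])[:,None]
def tri(rays):
    A=0;b=0
    for o,d in rays:
        P=np.eye(3)-np.outer(d,d);A=A+P;b=b+P@o
    x=np.linalg.solve(A,b); return x,[float(np.linalg.norm((np.eye(3)-np.outer(d,d))@(x-o))) for o,d in rays]
def proj(name,X,cam=None):
    M,K,D=cam or T_wc(name); Xc=(np.atleast_2d(X)-M[:3,3])@M[:3,:3]
    Xc=Xc*[1,-1,-1]; return cv2.projectPoints(Xc,np.zeros(3),np.zeros(3),K,D)[0].reshape(-1,2)
E
python3 - <<'E'
from h import *
a=env.snapshot("scene");b=env.snapshot("top")
cv2.imwrite("pics/scene0.png",a);cv2.imwrite("pics/top0.png",b)
for n in("scene","top"):
    M,K,D=T_wc(n);print(n,M.round(3).tolist(),K.round(1).tolist(),D)
print(env.get_obs())
E
```

```text
pics
scene [[0.566, -0.706, 0.425, 1.102], [0.825, 0.488, -0.286, -0.434], [-0.006, 0.512, 0.859, 1.41], [0.0, 0.0, 0.0, 1.0]] [[442.6, 0.0, 275.8], [0.0, 442.6, 201.2], [0.0, 0.0, 1.0]] [-0.08568479  0.          0.          0.          0.        ]
top [[-0.056, 0.979, -0.198, 0.177], [-0.998, -0.055, 0.009, 0.006], [-0.002, 0.198, 0.98, 1.582], [0.0, 0.0, 0.0, 1.0]] [[538.5, 0.0, 271.2], [0.0, 538.5, 201.8], [0.0, 0.0, 1.0]] [-0.02420114  0.          0.          0.          0.        ]
{'time_s': 0.1, 'q': array([ 1.13970310e+00,  2.91210187e-01, -1.54036605e-01,  1.12670290e+00,
        3.94956481e-05,  1.43147326e+00]), 'qvel': array([ 7.67242012e-04, -8.04232505e-04,  2.36856795e-03,  5.08864363e-05,
        1.38040518e-03,  1.47034423e-04]), 'tau': array([ 1.39904943e-03, -5.37978745e+01,  3.31919074e+01,  9.33837000e-03,
       -2.10257203e-04, -1.91415728e-05]), 'tcp_pos': array([0.1508582 , 0.50247935, 0.24950219]), 'tool_rot': array([-1.81203863e-04,  1.45368153e-01,  9.89377464e-01, -5.47830204e-04]), 'contact_force': array([ 0.31222762, -0.49440256, -0.99573077]), 'ft_torque': array([0.00538658, 0.04595957, 0.00960544]), 'grip_force': 0.0, 'opening': 0.08522896155362056}
```

View pics/scene0.png

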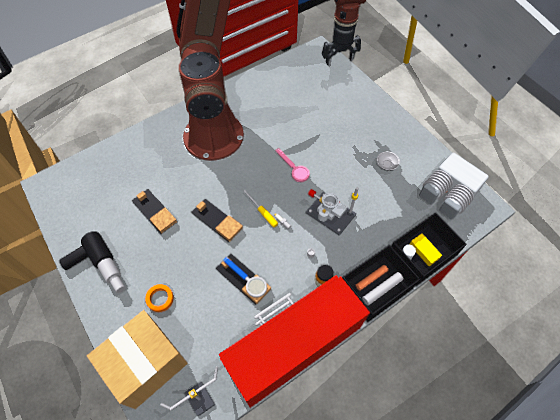

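View pics/top0.png

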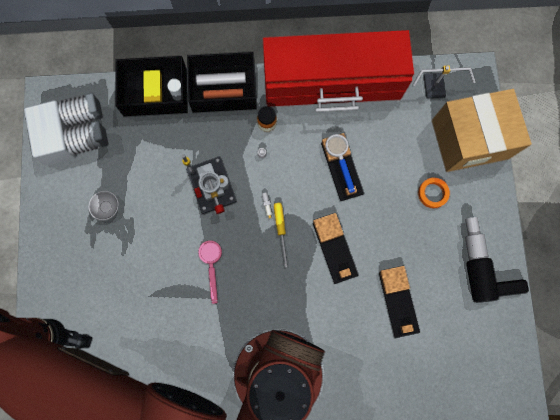

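Scene: carburettor at top (210,185), with its red knob at (219,209) and collar at (186,160). Rest look-alikes in the top view: (342,165) with the loupe on it, (335,248) empty and (400,300) empty. The one at (342,165) is farthest from the base (268,390) and carries the blue-handled loupe. The pink loupe at (210,255) is to be left alone. Next I'll measure and confirm with a crop.

```bash
cat > m.py <<'E'
from h import *
def blobs(img,lo,hi,roi,mn=8):
    h=cv2.cvtColor(img,cv2.COLOR_BGR2HSV)
    m=cv2.inRange(h,np.array(lo),np.array(hi))
    if lo[0]==0 and hi[0]<=10: m|=cv2.inRange(h,np.array([172,lo[1],lo[2]]),np.array([180,hi[1],hi[2]]))
    k=np.zeros_like(m);x0,y0,x1,y1=roi;k[y0:y1,x0:x1]=m[y0:y1,x0:x1]
    n,l,s,c=cv2.connectedComponentsWithStats(k)
    return [(int(s[i,4]),c[i].round(1).tolist(),s[i,:4].tolist()) for i in range(1,n) if s[i,4]>=mn],l
E
python3 - <<'E'
from m import *
S=cv2.imread("pics/scene0.png");T=cv2.imread("pics/top0.png")
for nm,lo,hi,rs,rt in [("red",(0,150,70),(8,255,255),(295,180,365,245),(180,145,245,225)),("yel",(20,120,80),(35,255,255),(335,175,370,225),(175,145,200,180)),("blue",(100,150,60),(130,255,255),(200,240,280,305),(320,130,370,205))]:
    a,_=blobs(S,lo,hi,rs,4);b,_=blobs(T,lo,hi,rt,4);print(nm,a,b)
    if a and b:
        ca=max(a)[1];cb=max(b)[1]
        r=[(o,d[0]) for o,d in (ray("scene",ca),ray("top",cb))];print(tri(r))
print("lens",onplane("top",[[338,146]],.044),onplane("scene",[[257,287]],.044))
print("throat",onplane("top",[[210,183]],.09),onplane("scene",[[330,201]],.09))
c=cv2.resize(T[115:220,165:375],None,fx=3.8,fy=3.8,interpolation=cv2.INTER_CUBIC)
c2=cv2.resize(S[175:240,290:370],None,fx=4,fy=4,interpolation=cv2.INTER_CUBIC)
o=np.zeros((600,798,3),np.uint8);o[:c.shape[0]]=c[:,:798]
c3=cv2.resize(S[235:310,205:285],None,fx=2.4,fy=2.4);c2=cv2.resize(c2,None,fx=.6,fy=.6)
o[405:405+c3.shape[0],:c3.shape[1]]=c3;o[405:405+c2.shape[0],250:250+c2.shape[1]]=c2
cv2.imwrite("pics/crop0.png",o)
E
```

```text
red [(39, [311.6, 192.6], [308, 189, 8, 8])] [(51, [197.7, 192.0], [194, 187, 8, 11]), (63, [218.9, 208.4], [215, 204, 9, 10])]
(array([0.47448512, 0.14375032, 0.05490509]), [0.00031295161336557074, 0.0003129516133654615])
yel [(31, [354.3, 196.1], [352, 193, 6, 7])] [(38, [186.0, 161.1], [182, 157, 8, 8])]
(array([0.60107625, 0.22496601, 0.12533613]), [4.514558590356264e-05, 4.514558590358187e-05])
blue [(168, [235.6, 268.4], [224, 258, 24, 22])] [(214, [346.2, 174.7], [339, 159, 15, 34])]
(array([ 0.55916567, -0.23413668,  0.03445225]), [0.0003676867944855435, 0.00036768679448547946])
lens [[ 0.64584428 -0.21597481  0.044     ]] [[ 0.65708501 -0.21220984  0.044     ]]
throat [[0.54282663 0.16351071 0.09      ]] [[0.55455164 0.16053121 0.09      ]]
```

View pics/crop0.png

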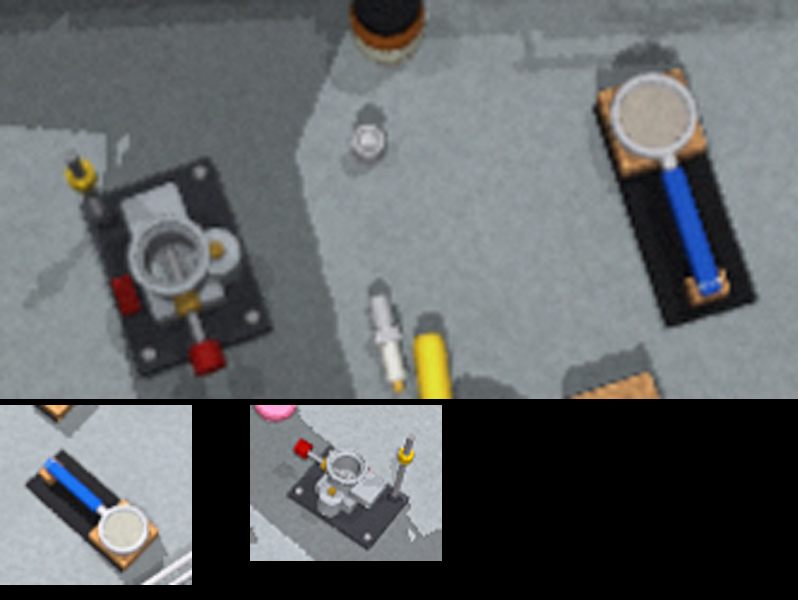

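Crop: the choke knob with its rod is the lower-right red one, top pixel (219,208). The other red piece at (198,192) is only a fitting. Knob to collar measures 150.4 mm against 150.4 expected, so the choke is home and the carb yaw is about 17.3°. The loupe sits on the far rest with its lens at (337,145).

```bash
python3 -m pendant '[{"delta_pos":[0,0,0],"twist":[0,0,-0.1186],"claw":0.3},{"delta_pos":[0,0,0],"twist":[0,0,-0.1186],"claw":0.3},{"delta_pos":[0,0,0],"twist":[0,0,-0.1186],"claw":0.3},{"delta_pos":[0,0,0],"twist":[0,0,-0.1186],"claw":0.3},{"delta_pos":[0,0,0],"twist":[0,0,-0.1186],"claw":0.3}]' && python3 -m pendant '[{"delta_pos":[-17,-36.5,0],"twist":[0,0,0],"claw":0.3},{"delta_pos":[-17,-36.5,0],"twist":[0,0,0],"claw":0.3},{"delta_pos":[-17,-36.5,0],"twist":[0,0,0],"claw":0.3},{"delta_pos":[-17,-36.5,0],"twist":[0,0,0],"claw":0.3},{"delta_pos":[-17,-36.5,0],"twist":[0,0,0],"claw":0.3},{"delta_pos":[-17,-36.5,0],"twist":[0,0,0],"claw":0.3},{"delta_pos":[-17,-36.5,0],"twist":[0,0,0],"claw":0.3},{"delta_pos":[-17,-36.5,0],"twist":[0,0,0],"claw":0.3},{"delta_pos":[-17,-36.5,0],"twist":[0,0,0],"claw":0.3},{"delta_pos":[-17,-36.5,0],"twist":[0,0,0],"claw":0.3},{"delta_pos":[-17,-36.5,0],"twist":[0,0,0],"claw":0.3},{"delta_pos":[0,0,0],"twist":[0,0,0],"claw":0.3}]'
cat > d.py <<'E'
# d.py x y z yaw_of_tool_y_deg : remaining move in tool axes
import sys; from h import *
o=env.get_obs();q=o["tool_rot"];M=R.from_quat([q[1],q[2],q[3],q[0]])
x=np.array(list(map(float,sys.argv[1:4])));print("t",o["time_s"],"tcp",o["tcp_pos"].round(4),"F",o["contact_force"].round(1),"open",round(o["opening"],4))
a=np.radians(float(sys.argv[4]));y=np.array([-np.sin(a-np.pi/2),np.cos(a-np.pi/2),0]);y=np.array([np.cos(a),np.sin(a),0]);z=np.array([0,0,-1.]);G=R.from_matrix(np.c_[np.cross(y,z),y,z])
print("delta mm (current axes)",(M.inv().apply(x-o["tcp_pos"])*1e3).round(1),"(target axes)",(G.inv().apply(x-o["tcp_pos"])*1e3).round(1),"twist",(M.inv()*G).as_rotvec().round(4))
E
python3 d.py .4745 .1438 .25 107.26
python3 - <<'E'
from h import *
cv2.imwrite("pics/w1.png",env.snapshot("wrist"))
c=T_wc("wrist");print(c[0].round(3).tolist(),c[1].tolist())
print(proj("wrist",[[.4745,.1438,.055],[.548,.1666,.09],[.601,.225,.125]],c))
E
```

```text
time_s: 0.52
tcp_pos: [0.1509, 0.5026, 0.2497]
tool_rot: [-0.0, -0.153, 0.988, -0.0]
contact_force: [-0.3, 0.8, 0.3]
opening: 0.0555
grip_force: 0.0
time_s: 1.52
tcp_pos: [0.4529, 0.1702, 0.2497]
tool_rot: [0.001, -0.147, 0.989, -0.001]
contact_force: [-0.6, 0.0, 0.3]
opening: 0.0553
grip_force: 0.0
t 1.5167 tcp [0.4529 0.1702 0.2497] F [-0.6  0.   0.3] open 0.0553
delta mm (current axes) [-13.  -31.6  -0.2] (target axes) [-12.8 -31.7  -0.3] twist [-0.0022  0.0013 -0.0054]
[[-0.292, -0.911, -0.291, 0.377], [0.956, -0.279, -0.088, 0.149], [-0.001, -0.304, 0.953, 0.373], [0.0, 0.0, 0.0, 1.0]] [[305.50412901230504, 0.0, 278.43689598793884], [0.0, 305.50412901230504, 209.97596189443792], [0.0, 0.0, 1.0]]
[[247.90044473 201.34586346]
 [247.25297458 280.95367496]
 [285.86936011 357.82156229]]
```

View pics/w1.png

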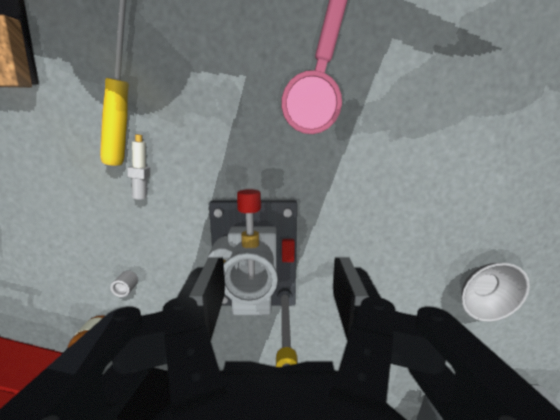

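Wrist view: knob at (249,201), mouth ring at (250,277), collar at (287,355). All are within about 4 px of the prediction. I'll descend on the knob.

```bash
python3 -m pendant '[{"delta_pos":[-6.5,-16,0],"twist":[0,0,-0.005],"claw":0.3},{"delta_pos":[-6.5,-16,0],"twist":[-0.002,0.001,0],"claw":0.3},{"delta_pos":[0,0,35],"twist":[0,0,0],"claw":0.3},{"delta_pos":[0,0,35],"twist":[0,0,0],"claw":0.3},{"delta_pos":[0,0,35],"twist":[0,0,0],"claw":0.3},{"delta_pos":[0,0,0],"twist":[0,0,0],"claw":0.3},{"delta_pos":[0,0,0],"twist":[0,0,0],"claw":0.3}]'
python3 d.py .4745 .1438 .055 107.26
python3 - <<'E'
from m import *
I=env.snapshot("wrist");cv2.imwrite("pics/w2.png",I);c=T_wc("wrist")
b,_=blobs(I,(0,150,60),(8,255,255),(0,0,560,420),30);print(b)
for k in b: print(onplane("wrist",[k[1]],.06,c))
print(proj("wrist",[[.4745,.1438,.055]],c))
# collar from w1 with its pose
E
```

```text
time_s: 2.15
tcp_pos: [0.4687, 0.1487, 0.1443]
tool_rot: [-0.003, -0.153, 0.988, 0.001]
contact_force: [-0.1, 0.7, 1.3]
opening: 0.0559
grip_force: 0.0
t 2.15 tcp [0.4687 0.1487 0.1443] F [-0.1  0.7  1.3] open 0.0559
delta mm (current axes) [-4.5 -6.7 89.3] (target axes) [-4.  -6.4 89.3] twist [ 0.0027 -0.005   0.0058]
[(1091, [267.6, 229.5], [251, 212, 34, 36]), (521, [316.0, 290.8], [308, 276, 18, 31])]
[[0.47728672 0.14206274 0.06      ]]
[[0.51519997 0.19344491 0.06      ]]
[[271.13145511 224.40311498]]
```

```bash
python3 -m pendant '[{"delta_pos":[-5.5,-7.5,0],"twist":[0.003,-0.005,0.006],"claw":0.3},{"delta_pos":[0,0,30],"twist":[0,0,0],"claw":0.3},{"delta_pos":[0,0,30],"twist":[0,0,0],"claw":0.3},{"delta_pos":[0,0,29],"twist":[0,0,0],"claw":0.3},{"delta_pos":[0,0,0],"twist":[0,0,0],"claw":0.3},{"delta_pos":[0,0,0],"twist":[0,0,0],"claw":0.3}]' 
python3 -m pendant '[{"delta_pos":[0,0,0],"twist":[0,0,0],"claw":-1},{"delta_pos":[0,0,0],"twist":[0,0,0],"claw":-1},{"delta_pos":[0,0,0],"twist":[0,0,0],"claw":-1},{"delta_pos":[0,0,0],"twist":[0,0,0],"claw":-1},{"delta_pos":[0,0,0],"twist":[0,0,0],"claw":-1},{"delta_pos":[0,0,0],"twist":[0,0,0],"claw":-1}]' 30; python3 d.py .476 .143 .055 107.26
```

```text
time_s: 2.7
tcp_pos: [0.4789, 0.1428, 0.0569]
tool_rot: [0.002, -0.149, 0.989, -0.0]
contact_force: [0.7, 0.1, 0.3]
opening: 0.0554
grip_force: 0.0
time_s: 3.2
tcp_pos: [0.4799, 0.144, 0.0583]
tool_rot: [0.004, -0.15, 0.989, 0.001]
contact_force: [-2.2, 4.6, 9.4]
opening: 0.025
grip_force: 28.8
t 3.2 tcp [0.4799 0.144  0.0583] F [-2.2  4.6  9.4] open 0.025
delta mm (current axes) [4.1 0.2 3.2] (target axes) [4.1 0.2 3.3] twist [ 0.0003  0.0082 -0.0004]
```

```bash
python3 -m pendant '[{"delta_pos":[4,0,0],"twist":[0,0,0],"claw":-1},{"delta_pos":[4,0,0],"twist":[0,0,0],"claw":-1},{"delta_pos":[4,0,0],"twist":[0,0,0],"claw":-1},{"delta_pos":[4,0,0],"twist":[0,0,0],"claw":-1},{"delta_pos":[4,0,0],"twist":[0,0,0],"claw":-1},{"delta_pos":[4,0,0],"twist":[0,0,0],"claw":-1},{"delta_pos":[4,0,0],"twist":[0,0,0],"claw":-1},{"delta_pos":[4,0,0],"twist":[0,0,0],"claw":-1},{"delta_pos":[0,0,0],"twist":[0,0,0],"claw":-1},{"delta_pos":[0,0,0],"twist":[0,0,0],"claw":-1},{"delta_pos":[0,0,0],"twist":[0,0,0],"claw":-1}]' 50; python3 d.py .4799 .144 .058 107.26
```

```text
time_s: 4.12
tcp_pos: [0.4512, 0.1352, 0.0584]
tool_rot: [0.006, -0.15, 0.989, 0.001]
contact_force: [3.3, 7.2, 7.1]
opening: 0.0245
grip_force: 50.4
t 4.1167 tcp [0.4512 0.1352 0.0584] F [3.3 7.2 7.1] open 0.0245
delta mm (current axes) [-30.1  -0.1   0.7] (target axes) [-30.1  -0.1   0.4] twist [ 0.0006  0.0116 -0.0003]
```

```bash
python3 -m pendant '[{"delta_pos":[3,0,0],"twist":[0,0,0],"claw":-1},{"delta_pos":[3,0,0],"twist":[0,0,0],"claw":-1},{"delta_pos":[0,0,0],"twist":[0,0,0],"claw":-1},{"delta_pos":[0,0,0],"twist":[0,0,0],"claw":-1},{"delta_pos":[0,0,0],"twist":[0,0,0],"claw":-1}]' 50; python3 d.py .4799 .144 .058 107.26
python3 - <<'E'
from m import *
c0=cv2.imread("pics/scene0.png")
I=env.snapshot("top");b,_=blobs(I,(0,150,70),(8,255,255),(150,145,260,280),4);print(b)
S=env.snapshot("scene");a,_=blobs(S,(0,150,70),(8,255,255),(280,160,365,245),4);print(a)
cv2.imwrite("pics/s3.png",S);cv2.imwrite("pics/t3.png",I)
E
```

```text
time_s: 4.53
tcp_pos: [0.4509, 0.135, 0.0587]
tool_rot: [0.011, -0.15, 0.989, 0.002]
contact_force: [22.7, 17.0, -19.0]
opening: 0.0245
grip_force: 51.3
t 4.5333 tcp [0.4509 0.135  0.0587] F [ 22.7  17.  -19. ] open 0.0245
delta mm (current axes) [-30.3  -0.    1.4] (target axes) [-30.3  -0.    0.7] twist [0.0014 0.0216 0.    ]
[(298, [201.1, 174.1], [186, 165, 30, 22]), (90, [221.4, 180.4], [217, 173, 11, 17]), (100, [180.4, 187.3], [176, 180, 10, 17]), (6, [226.5, 190.8], [225, 190, 4, 3]), (55, [239.9, 277.7], [227, 275, 24, 5]), (5, [223.8, 278.8], [222, 278, 4, 2])]
[(16, [303.3, 161.2], [299, 160, 9, 4]), (16, [312.8, 161.9], [308, 160, 10, 5]), (6, [307.7, 187.8], [307, 187, 3, 3])]
```

Stopped hard: 30.3 mm of travel and the force is rising. Now I'll push it home.

```bash
python3 -m pendant '[{"delta_pos":[-4,0,0],"twist":[0,0,0],"claw":-1},{"delta_pos":[-4,0,0],"twist":[0,0.01,0],"claw":-1},{"delta_pos":[-4,0,0],"twist":[0,0.01,0],"claw":-1},{"delta_pos":[-4,0,0],"twist":[0,0,0],"claw":-1},{"delta_pos":[-4,0,0],"twist":[0,0,0],"claw":-1},{"delta_pos":[-4,0,0],"twist":[0,0,0],"claw":-1},{"delta_pos":[-4,0,0],"twist":[0,0,0],"claw":-1},{"delta_pos":[-4,0,0],"twist":[0,0,0],"claw":-1},{"delta_pos":[-4,0,0],"twist":[0,0,0],"claw":-1},{"delta_pos":[0,0,0],"twist":[0,0,0],"claw":-1},{"delta_pos":[0,0,0],"twist":[0,0,0],"claw":-1},{"delta_pos":[0,0,0],"twist":[0,0,0],"claw":-1}]' 50; python3 d.py .4799 .144 .058 107.26
```

```text
time_s: 5.63
tcp_pos: [0.4799, 0.144, 0.0583]
tool_rot: [-0.004, -0.15, 0.989, -0.0]
contact_force: [0.4, 6.8, 10.1]
opening: 0.0242
grip_force: 54.3
t 5.6333 tcp [0.4799 0.144  0.0583] F [ 0.4  6.8 10.1] open 0.0242
delta mm (current axes) [-0.  -0.   0.3] (target axes) [-0.  -0.   0.3] twist [ 0.0004 -0.0083 -0.0004]
```

Back at the start position. One more push to be sure of the stop, then release and rise.

```bash
python3 -m pendant '[{"delta_pos":[-3,0,0],"twist":[0,0,0],"claw":-1},{"delta_pos":[-3,0,0],"twist":[0,0,0],"claw":-1},{"delta_pos":[0,0,0],"twist":[0,0,0],"claw":-1},{"delta_pos":[0,0,0],"twist":[0,0,0],"claw":-1}]' 50; python3 d.py .4799 .144 .058 107.26
python3 -m pendant '[{"delta_pos":[0,0,0],"twist":[0,0,0],"claw":0.3},{"delta_pos":[0,0,0],"twist":[0,0,0],"claw":0.3},{"delta_pos":[0,0,0],"twist":[0,0,0],"claw":0.3},{"delta_pos":[0,0,0],"twist":[0,0,0],"claw":0.3},{"delta_pos":[0,0,-30],"twist":[0,0,0],"claw":0.3},{"delta_pos":[0,0,-35],"twist":[0,0,0],"claw":0.3},{"delta_pos":[0,0,-35],"twist":[0,0,0],"claw":0.3},{"delta_pos":[0,0,-35],"twist":[0,0,0],"claw":0.3},{"delta_pos":[0,0,-35],"twist":[0,0,0],"claw":0.3},{"delta_pos":[0,0,0],"twist":[0,0,0],"claw":0.3},{"delta_pos":[0,0,0],"twist":[0,0,0],"claw":0.3}]';python3 d.py .55 .10 .25 107.26
python3 - <<'E'
from m import *
I=env.snapshot("wrist");cv2.imwrite("pics/w4.png",I);c=T_wc("wrist")
b,_=blobs(I,(0,150,60),(8,255,255),(0,0,560,420),30);print(b)
for k in b: print(onplane("wrist",[k[1]],.06,c))
b,_=blobs(I,(20,120,80),(35,255,255),(0,0,560,420),15);print(b)
print(proj("wrist",[[.4745,.1438,.055],[.548,.1666,.09],[.601,.225,.125]],c))
E
```

```text
time_s: 5.97
tcp_pos: [0.4801, 0.1441, 0.058]
tool_rot: [-0.009, -0.15, 0.989, -0.002]
contact_force: [-18.1, -1.9, 34.1]
opening: 0.0242
grip_force: 56.4
t 5.9667 tcp [0.4801 0.1441 0.058 ] F [-18.1  -1.9  34.1] open 0.0242
delta mm (current axes) [ 0.3 -0.1  0. ] (target axes) [ 0.3 -0.1  0. ] twist [-0.0003 -0.0185 -0.0006]
time_s: 6.88
tcp_pos: [0.4862, 0.1452, 0.2274]
tool_rot: [-0.006, -0.15, 0.989, -0.002]
contact_force: [0.0, 0.2, -1.4]
opening: 0.0553
grip_force: 0.0
t 6.8833 tcp [0.4862 0.1452 0.2274] F [ 0.   0.2 -1.4] open 0.0553
delta mm (current axes) [-47.3 -62.1 -23. ] (target axes) [-47.5 -62.1 -22.6] twist [-0.0017 -0.0116 -0.0011]
[(555, [279.7, 185.5], [268, 174, 25, 24]), (324, [316.7, 242.0], [310, 230, 14, 25]), (2338, [20.8, 365.4], [0, 336, 63, 73])]
[[0.47353195 0.14154525 0.06      ]]
[[0.51869064 0.19533561 0.06      ]]
[[ 0.77772114 -0.09173781  0.06      ]]
[(2365, [131.8, 99.8], [117, 51, 32, 97]), (40, [157.5, 118.0], [155, 115, 6, 7]), (259, [279.4, 228.8], [271, 220, 18, 17]), (74, [246.9, 255.9], [243, 251, 9, 11]), (327, [324.0, 355.3], [312, 346, 25, 25])]
[[281.58178556 186.00104941]
 [281.63509233 273.28500122]
 [325.76953437 358.77080016]]
```

Knob measured home again at (0.4735,0.1415). Next is a low-angle look at the collar, tilting the tool.

```bash
python3 -m pendant '[{"delta_pos":[0,0,0],"twist":[0,-0.12,0],"claw":0.3},{"delta_pos":[0,0,0],"twist":[0,-0.12,0],"claw":0.3},{"delta_pos":[0,0,0],"twist":[0,-0.12,0],"claw":0.3},{"delta_pos":[0,0,0],"twist":[0,-0.12,0],"claw":0.3},{"delta_pos":[0,0,0],"twist":[0,-0.12,0],"claw":0.3},{"delta_pos":[0,0,0],"twist":[0,0,0],"claw":0.3},{"delta_pos":[0,0,0],"twist":[0,0,0],"claw":0.3}]'
python3 - <<'E'
from m import *
I=env.snapshot("wrist");cv2.imwrite("pics/w5.png",I);c=T_wc("wrist");print(c[0].round(3).tolist())
h=cv2.cvtColor(I,cv2.COLOR_BGR2HSV);m=cv2.inRange(h,np.array((20,110,50)),np.array((35,255,255)))
for k in cv2.findContours(m,0,2)[0]:
    if cv2.contourArea(k)>60:
        M=cv2.moments(cv2.convexHull(k));print("hull",M["m10"]/M["m00"],M["m01"]/M["m00"],cv2.boundingRect(k))
print(proj("wrist",[[.4745,.1438,.055],[.548,.1666,.09],[.601,.225,.125]],c))
E
```

```text
time_s: 7.52
tcp_pos: [0.481, 0.1445, 0.222]
tool_rot: [0.28, -0.143, 0.948, 0.042]
contact_force: [0.7, 0.4, 0.2]
opening: 0.0556
grip_force: 0.0
[[-0.296, -0.603, -0.741, 0.358], [0.955, -0.188, -0.228, 0.105], [-0.001, -0.775, 0.632, 0.285], [0.0, 0.0, 0.0, 1.0]]
hull 304.75161812297733 308.5663430420712 (292, 304, 26, 11)
hull 317.99798183652877 263.7362933064245 (306, 251, 25, 25)
hull 244.02368866328257 162.59560067681895 (239, 157, 11, 12)
hull 278.25135247607153 135.55097794423637 (268, 125, 21, 23)
hull 70.10449663207719 12.892590569816129 (49, 0, 40, 29)
[[282.11731695  82.31131657]
 [281.63805735 182.33310698]
 [320.96481972 254.39952463]]
```

View pics/w5.png

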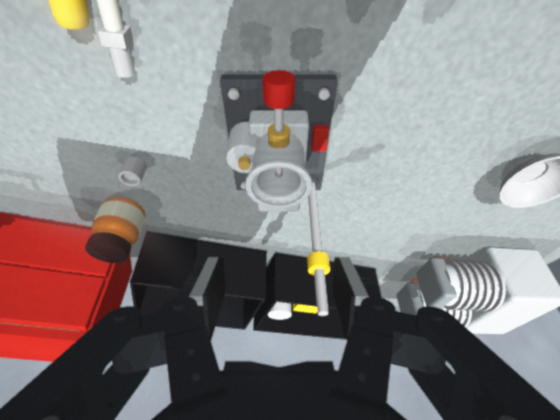

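Wrist view: the collar is fully visible at (318,264) and the mouth ring is at about (279,184). I'll triangulate the collar, and check height from the post top at about (322,312), which should come out at 182 mm.

Run:
```python
from m import *
c=T_wc("wrist")
I=cv2.imread("pics/w5.png")
def hull(p,lo,roi):
    I=cv2.imread(p) ;h=cv2.cvtColor(I,cv2.COLOR_BGR2HSV);m=cv2.inRange(h,np.array(lo),np.array((35,255,255)));k=np.zeros_like(m);x0,y0,x1,y1=roi;k[y0:y1,x0:x1]=m[y0:y1,x0:x1]
    q=max(cv2.findContours(k,0,2)[0],key=cv2.contourArea);M=cv2.moments(cv2.convexHull(q));return [M["m10"]/M["m00"],M["m01"]/M["m00"]]
hs=hull("pics/scene0.png",(20,110,60),(335,175,370,225));ht=hull("pics/top0.png",(20,110,60),(175,145,200,180));hw=[318,263.7]
print(hs,ht)
r={"s":ray("scene",hs),"t":ray("top",ht),"w":ray("wrist",hw,c)};r={k:(o,d[0]) for k,(o,d) in r.items()}
for ks in("st","sw","tw","stw"): x,e=tri([r[k] for k in ks]);print(ks,x.round(4),np.round(e,4))
# throat ring ellipse at z=.09
pts=onplane("wrist",[[279,184]],.09,c);print("throat w5",pts)
# height where w ray passes nearest to vertical axis at given post xy
o,d=r["w"]
for xy in ([.601,.225],[.598,.2235],[.604,.2265]):
    t=np.dot(np.array(xy)-o[:2],d[:2])/np.dot(d[:2],d[:2]);p=o+t*d;print(xy,p.round(4))
    print([round(v,1) for z in(.13,.182) for v in proj("wrist",[*xy,z],c)[0]])
g=cv2.resize(I[140:330,230:370],None,fx=3,fy=3,interpolation=cv2.INTER_CUBIC);cv2.imwrite("pics/c5.png",g)
```

```text
[354.4060606060606, 195.78181818181818] [185.83739837398375, 161.02439024390245]
st [0.6009 0.2252 0.1269] [0. 0.]
sw [0.6037 0.2218 0.1345] [0.0004 0.0004]
tw [0.5987 0.2219 0.1372] [0.002 0.002]
stw [0.6018 0.2228 0.1336] [0.0017 0.0032 0.0021]
throat w5 [[0.55079065 0.16495323 0.09      ]]
[0.601, 0.225] [0.6026 0.2216 0.1353]
[np.float64(321.4), np.float64(258.7), np.float64(326.4), np.float64(309.5)]
[0.598, 0.2235] [0.5996 0.2201 0.1372]
[np.float64(321.2), np.float64(257.0), np.float64(326.2), np.float64(308.1)]
[0.604, 0.2265] [0.6057 0.223  0.1335]
[np.float64(321.6), np.float64(260.4), np.float64(326.5), np.float64(310.9)]
```

View pics/c5.png

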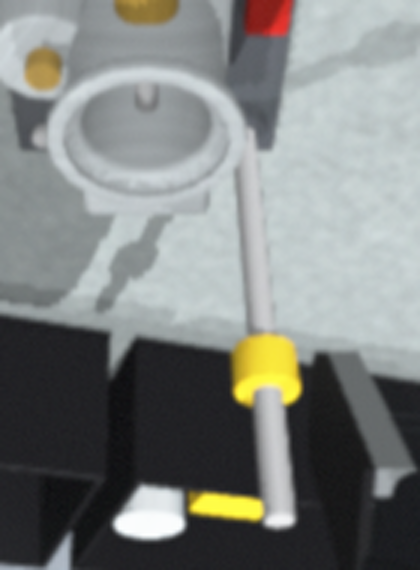

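The collar row, corrected by the residuals on the throat rim (+2 px) and post top (+3.8 px), gives a mark height of about 0.132 m. I'll take a second, flatter view to confirm it.

```bash
python3 -m pendant '[{"delta_pos":[0,0,0],"twist":[0,-0.12,0],"claw":0.3},{"delta_pos":[0,0,0],"twist":[0,-0.12,0],"claw":0.3},{"delta_pos":[0,0,0],"twist":[0,-0.12,0],"claw":0.3},{"delta_pos":[0,0,0],"twist":[0,0,0],"claw":0.3},{"delta_pos":[0,0,0],"twist":[0,0,0],"claw":0.3}]'
python3 - <<'E'
from m import *
I=env.snapshot("wrist");cv2.imwrite("pics/w6.png",I);c=T_wc("wrist");print(c[0][:3,3].round(3),env.get_obs()["q"].round(2))
h=cv2.cvtColor(I,cv2.COLOR_BGR2HSV);m=cv2.inRange(h,np.array((20,110,50)),np.array((35,255,255)))
for k in cv2.findContours(m,0,2)[0]:
    if cv2.contourArea(k)>60:
        M=cv2.moments(cv2.convexHull(k));print("hull",M["m10"]/M["m00"],M["m01"]/M["m00"],cv2.boundingRect(k))
P=proj("wrist",[[.548,.1666,.09],[.601,.225,.125],[.601,.225,.132],[.601,.225,.14],[.601,.225,.182]],c);print(P)
x,y=int(P[2][0])-70,int(P[2][1])-100;x0,y0=max(x,0),max(y,0);print(x0,y0)
cv2.imwrite("pics/c6.png",cv2.resize(I[y0:y0+200,x0:x0+140],None,fx=3,fy=3,interpolation=cv2.INTER_CUBIC))
E
```

```text
time_s: 7.98
tcp_pos: [0.4877, 0.1448, 0.2223]
tool_rot: [0.412, -0.135, 0.899, 0.062]
contact_force: [0.6, 0.4, 0.1]
opening: 0.0556
grip_force: 0.0
[0.351 0.102 0.245] [ 0.01 -0.14 -1.17 -0.3   0.22 -0.19]
hull 320.95472061657034 213.22607578676943 (309, 201, 25, 25)
hull 241.1744966442953 105.18568232662192 (235, 98, 13, 15)
hull 280.16107931316435 75.50776778413737 (268, 62, 25, 29)
[[283.13350322 135.21422778]
 [323.28280382 207.12842017]
 [323.69361496 213.72741512]
 [324.17118476 221.41874916]
 [326.82711669 264.59392423]]
253 113
```

View pics/c6.png

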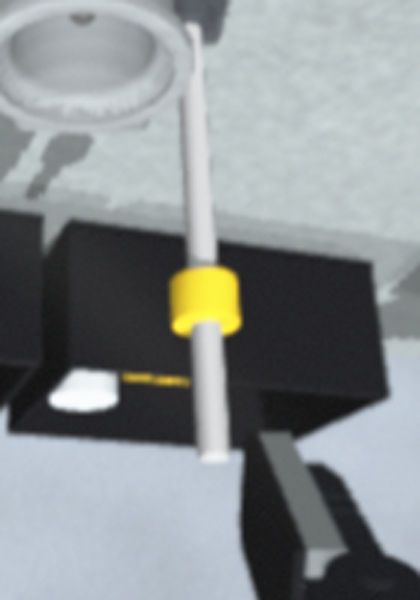

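Flat view: collar at (321,213) and post top at (324,265), against 213.7 and 264.6 predicted for 132 mm and 182 mm. The mark height is therefore about 0.1315 m. I'll level the tool and go to the loupe.

```bash
python3 -m pendant '[{"delta_pos":[0,0,0],"twist":[0,0.118,0],"claw":0.3},{"delta_pos":[0,0,0],"twist":[0,0.118,0],"claw":0.3},{"delta_pos":[0,0,0],"twist":[0,0.118,0],"claw":0.3},{"delta_pos":[0,0,0],"twist":[0,0.118,0],"claw":0.3},{"delta_pos":[0,0,0],"twist":[0,0.118,0],"claw":0.3},{"delta_pos":[0,0,0],"twist":[0,0.118,0],"claw":0.3},{"delta_pos":[0,0,0],"twist":[0,0.118,0],"claw":0.3},{"delta_pos":[0,0,0],"twist":[0,0,0],"claw":0.3},{"delta_pos":[0,0,0],"twist":[0,0,0],"claw":0.3}]'; python3 d.py .54 -.235 .22 104
```

```text
time_s: 8.78
tcp_pos: [0.491, 0.1459, 0.2224]
tool_rot: [0.051, -0.149, 0.987, 0.008]
contact_force: [-0.1, -0.7, 0.0]
opening: 0.0552
grip_force: 0.0
t 8.7833 tcp [0.491  0.1459 0.2224] F [-0.1 -0.7  0. ] open 0.0552
delta mm (current axes) [  65.4 -378.4   -4.8] (target axes) [  44.6 -381.4    2.4] twist [0.004  0.1026 0.0552]
```

```bash
python3 -m pendant '[{"delta_pos":[0,0,0],"twist":[0.004,0.103,0.055],"claw":0.3},{"delta_pos":[4.5,-38,0],"twist":[0,0,0],"claw":0.3},{"delta_pos":[4.5,-38,0],"twist":[0,0,0],"claw":0.3},{"delta_pos":[4.5,-38,0],"twist":[0,0,0],"claw":0.3},{"delta_pos":[4.5,-38,0],"twist":[0,0,0],"claw":0.3},{"delta_pos":[4.5,-38,0],"twist":[0,0,0],"claw":0.3},{"delta_pos":[4.5,-38,0],"twist":[0,0,0],"claw":0.3},{"delta_pos":[4.5,-38,0],"twist":[0,0,0],"claw":0.3},{"delta_pos":[4.5,-38,0],"twist":[0,0,0],"claw":0.3},{"delta_pos":[4.5,-38,0],"twist":[0,0,0],"claw":0.3},{"delta_pos":[0,0,0],"twist":[0,0,0],"claw":0.3},{"delta_pos":[0,0,0],"twist":[0,0,0],"claw":0.3}]'
python3 - <<'E'
from m import *
I=env.snapshot("wrist");cv2.imwrite("pics/w7.png",I);c=T_wc("wrist")
h=cv2.cvtColor(I,cv2.COLOR_BGR2HSV);m=cv2.inRange(h,np.array((100,140,50)),np.array((130,255,255)))
k=max(cv2.findContours(m,0,1)[0],key=cv2.contourArea)
p=onplane("wrist",k.reshape(-1,2).astype(float),.044,c)[:,:2].astype(np.float32)
(cx,cy),(w,hh),a=cv2.minAreaRect(p);print("handle rect",cx,cy,w,hh,a)
e=np.linalg.eigh(np.cov(p.T))[1][:,1];e*=np.sign(e[0]);print("yaw",np.degrees(np.arctan2(e[1],e[0])),"end",p[p@e==(p@e).min()], "start",p[p@e==(p@e).max()])
b,_=blobs(cv2.imread("pics/w7.png"),(20,110,50),(35,255,255),(0,0,560,420),30);print(b)
E
```

```text
time_s: 9.78
tcp_pos: [0.5311, -0.1982, 0.2226]
tool_rot: [0.001, -0.12, 0.993, -0.001]
contact_force: [-1.0, 1.1, 0.3]
opening: 0.0555
grip_force: 0.0
handle rect 0.5611428618431091 -0.23325900733470917 0.09165564179420471 0.01948365569114685 13.417753219604492
yaw 13.274939514059694 end [[ 0.51562446 -0.23994689]] start [[ 0.6074125  -0.22972046]]
[(2337, [450.2, 143.6], [426, 98, 50, 92]), (47, [468.6, 159.1], [465, 156, 8, 7]), (30, [557.4, 286.6], [555, 283, 5, 8])]
```

View pics/w7.png

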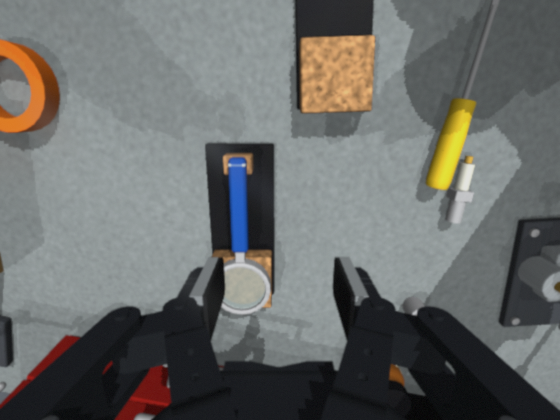

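Wrist view: loupe on the dark rest with its lens ring at (243,287) and handle from (240,250) to (237,160). The yaw is 13.3°.

```bash
python3 - <<'E'
from m import *
I=cv2.imread("pics/w7.png");c=T_wc("wrist")
L=onplane("wrist",[[243,287]],.044,c)[0];print("lens",L)
a=np.radians(13.3);u=np.array([np.cos(a),np.sin(a)]);v=np.array([-u[1],u[0]])
hc=np.array([.5611,-.2333]);print("lens off axis mm",(L[:2]-hc)@v*1e3,"along",(L[:2]-hc)@u*1e3)
Lb=hc+u*((L[:2]-hc)@u);print("grip",Lb-.085*u,"lens on axis",Lb)
E
python3 d.py .564 -.2325 .037 103.3
```

```text
lens [ 0.64858539 -0.21002639  0.044     ]
lens off axis mm 2.5233944018209877 along 90.49302347439288
grip [ 0.56644569 -0.23203633] lens on axis [ 0.6491659 -0.2124821]
t 9.8333 tcp [ 0.531  -0.1968  0.2225] F [-0.3 -0.1 -0.5] open 0.0553
delta mm (current axes) [-23.3 -42.5 185.6] (target axes) [-23.9 -42.4 185.5] twist [-0.0007  0.0009  0.0099]
```

```bash
python3 -m pendant '[{"delta_pos":[-13,-21,0],"twist":[0,0,0.01],"claw":0.3},{"delta_pos":[-13,-21,0],"twist":[0,0,0],"claw":0.3},{"delta_pos":[0,0,33],"twist":[0,0,0],"claw":0.3},{"delta_pos":[0,0,33],"twist":[0,0,0],"claw":0.3},{"delta_pos":[0,0,33],"twist":[0,0,0],"claw":0.3},{"delta_pos":[0,0,0],"twist":[0,0,0],"claw":0.3},{"delta_pos":[0,0,0],"twist":[0,0,0],"claw":0.3},{"delta_pos":[0,0,0],"twist":[0,0,0],"claw":0.3}]'
python3 - <<'E'
from m import *
I=env.snapshot("wrist");cv2.imwrite("pics/w8.png",I);c=T_wc("wrist")
h=cv2.cvtColor(I,cv2.COLOR_BGR2HSV);m=cv2.inRange(h,np.array((100,140,50)),np.array((130,255,255)))
k=max(cv2.findContours(m,0,1)[0],key=cv2.contourArea)
p=onplane("wrist",k.reshape(-1,2).astype(float),.044,c)[:,:2].astype(np.float32)
print("handle rect",cv2.minAreaRect(p),"end",p[p[:,0].argmin()],cv2.boundingRect(k))
E
python3 d.py .5664 -.232 .037 103.3
```

```text
time_s: 10.5
tcp_pos: [0.5677, -0.2307, 0.1249]
tool_rot: [0.001, -0.117, 0.993, -0.001]
contact_force: [-0.3, -0.5, 0.7]
opening: 0.0557
grip_force: 0.0
handle rect ((0.5620690584182739, -0.23606018722057343), (0.09243520349264145, 0.018458737060427666), 13.502060890197754) end [ 0.5158703  -0.24158207] (262, 150, 27, 125)
t 10.55 tcp [ 0.5681 -0.2311  0.1253] F [-0.1 -0.3 -0.4] open 0.0552
delta mm (current axes) [ 2.1 -0.2 88.3] (target axes) [ 1.9 -0.4 88.3] twist [-0.0022  0.0022  0.0022]
```

```bash
python3 -m pendant '[{"delta_pos":[2,-2,0],"twist":[-0.002,0.002,0],"claw":0.2},{"delta_pos":[0,0,30],"twist":[0,0,0],"claw":0.2},{"delta_pos":[0,0,30],"twist":[0,0,0],"claw":0.2},{"delta_pos":[0,0,28],"twist":[0,0,0],"claw":0.2},{"delta_pos":[0,0,0],"twist":[0,0,0],"claw":0.2},{"delta_pos":[0,0,0],"twist":[0,0,0],"claw":0.2},{"delta_pos":[0,0,0],"twist":[0,0,0],"claw":0.2}]'; python3 d.py .5664 -.232 .037 103.3
```

```text
time_s: 11.13
tcp_pos: [0.5663, -0.2342, 0.0367]
tool_rot: [-0.0, -0.116, 0.993, 0.0]
contact_force: [-0.0, -0.2, 0.9]
opening: 0.0511
grip_force: 0.0
t 11.1333 tcp [ 0.5663 -0.2342  0.0367] F [-0.  -0.2  0.9] open 0.0511
delta mm (current axes) [-0.6  2.1 -0.3] (target axes) [-0.6  2.1 -0.3] twist [ 0.0004 -0.0007  0.0013]
```

```bash
python3 -m pendant '[{"delta_pos":[0,0,0],"twist":[0,0,0],"claw":-1},{"delta_pos":[0,0,0],"twist":[0,0,0],"claw":-1},{"delta_pos":[0,0,0],"twist":[0,0,0],"claw":-1},{"delta_pos":[0,0,0],"twist":[0,0,0],"claw":-1},{"delta_pos":[0,0,0],"twist":[0,0,0],"claw":-1},{"delta_pos":[0,0,0],"twist":[0,0,0],"claw":-1},{"delta_pos":[0,0,0],"twist":[0,0,0],"claw":-1}]' 80; python3 d.py .5664 -.232 .037 103.3
python3 -m pendant '[{"delta_pos":[0,0,-5],"twist":[0,0,0],"claw":-1},{"delta_pos":[0,0,-10],"twist":[0,0,0],"claw":-1},{"delta_pos":[0,0,-20],"twist":[0,0,0],"claw":-1},{"delta_pos":[0,0,-30],"twist":[0,0,0],"claw":-1},{"delta_pos":[0,0,-30],"twist":[0,0,0],"claw":-1},{"delta_pos":[0,0,-30],"twist":[0,0,0],"claw":-1},{"delta_pos":[0,0,-20],"twist":[0,0,0],"claw":-1},{"delta_pos":[0,0,-10],"twist":[0,0,0],"claw":-1},{"delta_pos":[0,0,0],"twist":[0,0,0],"claw":-1},{"delta_pos":[0,0,0],"twist":[0,0,0],"claw":-1}]' 80
# final TCP over throat, loupe along carb x (17.26)
python3 d.py .468 .14 .19 107.26
```

```text
time_s: 11.72
tcp_pos: [0.5661, -0.234, 0.0363]
tool_rot: [-0.0, -0.116, 0.993, 0.0]
contact_force: [-1.0, 0.6, 8.8]
opening: 0.0168
grip_force: 78.4
t 11.7167 tcp [ 0.5661 -0.234   0.0363] F [-1.   0.6  8.8] open 0.0168
delta mm (current axes) [-0.8  1.8 -0.7] (target axes) [-0.8  1.8 -0.7] twist [ 0.0004 -0.0008  0.0014]
time_s: 12.55
tcp_pos: [0.5654, -0.2336, 0.1893]
tool_rot: [-0.001, -0.116, 0.993, 0.001]
contact_force: [-0.2, 0.5, -2.4]
opening: 0.0163
grip_force: 78.1
t 12.55 tcp [ 0.5654 -0.2336  0.1893] F [-0.2  0.5 -2.4] open 0.0163
delta mm (current axes) [8.40e+00 3.86e+02 2.00e-01] (target axes) [-17.8 385.7  -0.7] twist [ 0.0024 -0.0026 -0.0678]
```

Held: opening 16.8 mm, and the TCP was 0.7 mm below the lens mid-height at the grasp. Carrying it over at 0.19 m.

```bash
python3 -m pendant '[{"delta_pos":[0,10,0],"twist":[0.002,-0.003,-0.034],"claw":-1},{"delta_pos":[-1,20,0],"twist":[0,0,-0.034],"claw":-1},{"delta_pos":[-2,35,0],"twist":[0,0,0],"claw":-1},{"delta_pos":[-2,38,0],"twist":[0,0,0],"claw":-1},{"delta_pos":[-2,38,0],"twist":[0,0,0],"claw":-1},{"delta_pos":[-2,38,0],"twist":[0,0,0],"claw":-1},{"delta_pos":[-2,38,0],"twist":[0,0,0],"claw":-1},{"delta_pos":[-2,38,0],"twist":[0,0,0],"claw":-1},{"delta_pos":[-2,35,0],"twist":[0,0,0],"claw":-1},{"delta_pos":[-2,30,0],"twist":[0,0,0],"claw":-1},{"delta_pos":[0,20,0],"twist":[0,0,0],"claw":-1},{"delta_pos":[0,0,0],"twist":[0,0,0],"claw":-1}]' 80
python3 -m pendant '[{"delta_pos":[0,0,0],"twist":[0,0,0],"claw":-1},{"delta_pos":[0,0,0],"twist":[0,0,0],"claw":-1},{"delta_pos":[0,0,0],"twist":[0,0,0],"claw":-1}]' 80
python3 d.py .4675 .1396 .1308 107.26
```

```text
time_s: 13.55
tcp_pos: [0.4791, 0.0999, 0.1881]
tool_rot: [-0.002, -0.153, 0.988, 0.001]
contact_force: [0.1, 0.3, -0.7]
opening: 0.0165
grip_force: 78.3
time_s: 13.8
tcp_pos: [0.4819, 0.0957, 0.189]
tool_rot: [-0.0, -0.15, 0.989, 0.0]
contact_force: [-0.5, -0.4, -0.7]
opening: 0.0166
grip_force: 78.3
t 13.8 tcp [0.4819 0.0957 0.189 ] F [-0.5 -0.4 -0.7] open 0.0166
delta mm (current axes) [ 0.7 46.2 58.2] (target axes) [ 0.8 46.2 58.2] twist [ 0.0004 -0.0007 -0.0002]
```

```bash
python3 -m pendant '[{"delta_pos":[0,10,0],"twist":[0,0,0],"claw":-1},{"delta_pos":[1,16,0],"twist":[0,0,0],"claw":-1},{"delta_pos":[0,13,0],"twist":[0,0,0],"claw":-1},{"delta_pos":[0,7,0],"twist":[0,0,0],"claw":-1},{"delta_pos":[0,0,12],"twist":[0,0,0],"claw":-1},{"delta_pos":[0,0,16],"twist":[0,0,0],"claw":-1},{"delta_pos":[0,0,16],"twist":[0,0,0],"claw":-1},{"delta_pos":[0,0,10],"twist":[0,0,0],"claw":-1},{"delta_pos":[0,0,0],"twist":[0,0,0],"claw":-1},{"delta_pos":[0,0,0],"twist":[0,0,0],"claw":-1},{"delta_pos":[0,0,0],"twist":[0,0,0],"claw":-1}]' 80
python3 d.py .4675 .1396 .1308 107.26
python3 - <<'E'
from m import *
S=env.snapshot("scene");T=env.snapshot("top");W=env.snapshot("wrist")
cv2.imwrite("pics/s9.png",S);cv2.imwrite("pics/t9.png",T);cv2.imwrite("pics/w9.png",W)
o=np.zeros((600,800,3),np.uint8)
o[:,:400]=cv2.resize(T[130:250,160:240],(400,600),interpolation=cv2.INTER_CUBIC);o[:,400:]=cv2.resize(S[140:260,285:365],(400,600),interpolation=cv2.INTER_CUBIC)
cv2.imwrite("pics/c9.png",o)
X=[[.5492,.165,.1385],[.5492,.165,.09],[.548,.1666,.09],[.601,.225,.1315]]
print(((proj("top",X)-[160,130])*5).round(1).tolist(),((proj("scene",X)-[285,140])*5+[400,0]).round(1).tolist())
E
```

```text
time_s: 14.72
tcp_pos: [0.468, 0.14, 0.1362]
tool_rot: [0.001, -0.15, 0.989, 0.0]
contact_force: [0.2, -0.6, -0.9]
opening: 0.0172
grip_force: 78.4
t 14.7167 tcp [0.468  0.14   0.1362] F [ 0.2 -0.6 -0.9] open 0.0172
delta mm (current axes) [ 0.6 -0.2  5.4] (target axes) [ 0.6 -0.2  5.4] twist [ 0.0002  0.0011 -0.0001]
[[237.0, 233.6], [247.0, 254.3], [244.3, 256.5], [128.3, 152.7]] [[632.4, 259.5], [625.3, 296.4], [626.1, 294.1], [747.9, 275.6]]
```

View pics/c9.png

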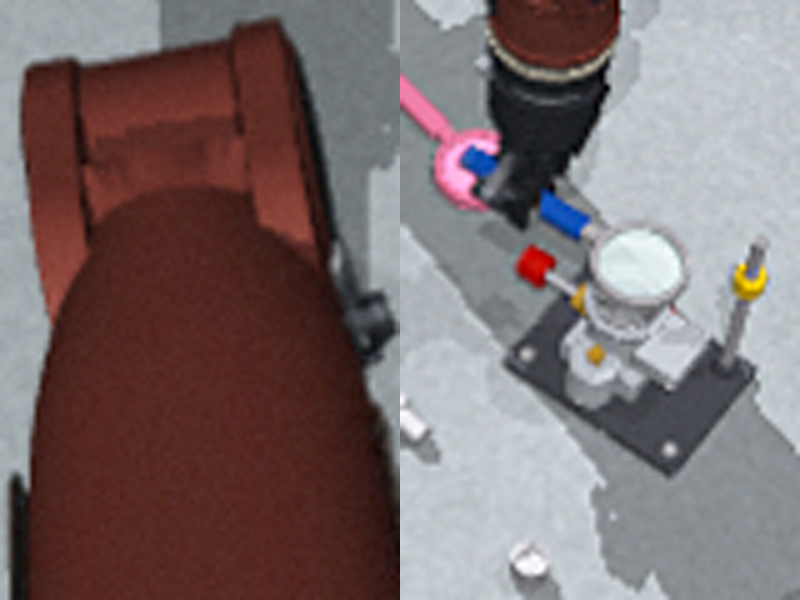

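Scene crop (right half): loupe held level over the carburettor. The lens ring is about (639,263) in the crop and the collar (750,281). The arm hides the top view. The pull direction measured 17.24°, which confirms the carb yaw. Now the last 5 mm down, then a check.

```bash
python3 -m pendant '[{"delta_pos":[0.8,-0.7,2.5],"twist":[0,0.001,0],"claw":-1},{"delta_pos":[0,0,2.5],"twist":[0,0,0],"claw":-1},{"delta_pos":[0,0,0],"twist":[0,0,0],"claw":-1},{"delta_pos":[0,0,0],"twist":[0,0,0],"claw":-1},{"delta_pos":[0,0,0],"twist":[0,0,0],"claw":-1},{"delta_pos":[0,0,0],"twist":[0,0,0],"claw":-1}]' 80
python3 d.py .4675 .1396 .1308 107.26
python3 - <<'E'
from m import *
S=env.snapshot("scene");cv2.imwrite("pics/s10.png",S);A=cv2.imread("pics/scene0.png")
f=lambda I:cv2.resize(I[170:230,305:345],(400,600),interpolation=cv2.INTER_CUBIC)
cv2.imwrite("pics/c10.png",np.hstack([f(A),f(S)]))
g=lambda X:((proj("scene",X)-[305,170]+.5)*10).round(0).tolist()
print("throat",g([.5488,.1652,.09]),"lens mid",g([.5488,.1652,.1315]),"lens top",g([.5488,.1652,.1385]))
E
```

```text
time_s: 15.37
tcp_pos: [0.467, 0.1392, 0.1307]
tool_rot: [-0.0, -0.15, 0.989, 0.0]
contact_force: [-0.4, -0.0, -1.4]
opening: 0.0166
grip_force: 78.4
t 15.3667 tcp [0.467  0.1392 0.1307] F [-0.4 -0.  -1.4] open 0.0166
delta mm (current axes) [-0.6  0.3 -0.1] (target axes) [-0.6  0.3 -0.1] twist [ 0.0004 -0.0007  0.0002]
throat [[255.0, 297.0]] lens mid [[267.0, 234.0]] lens top [[270.0, 223.0]]
```

View pics/c10.png

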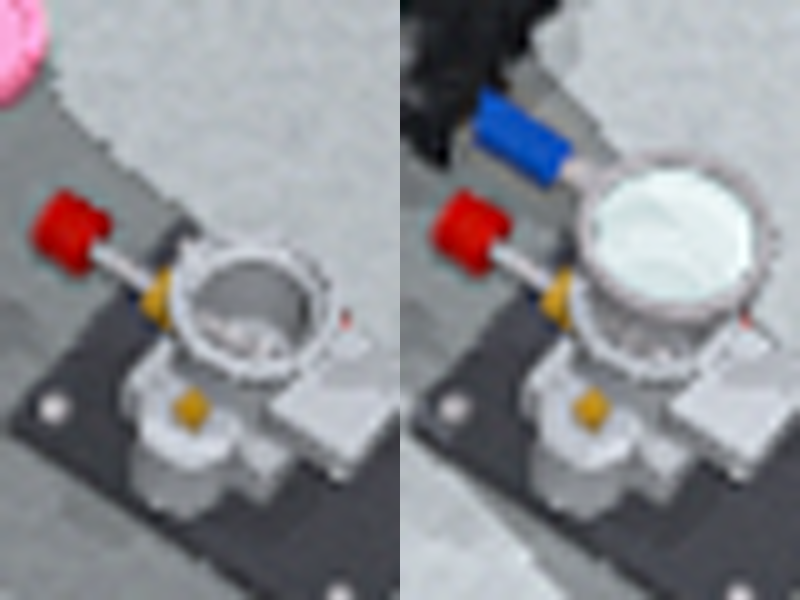

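The choke knob is in the same place before and after. The lens ring is about 3 mm too far along carb +y relative to the throat ring: centres (276,235) against (252,302), offset about 1 px. The wrist view showed a similar 2.5 mm. I'll trim by 2 mm and 1 mm, settle, and hand in.

```bash
python3 -m pendant '[{"delta_pos":[0.5,-1,0],"twist":[0,0,0],"claw":-1},{"delta_pos":[0,-1,0],"twist":[0,0,0],"claw":-1},{"delta_pos":[0,0,0],"twist":[0,0,0],"claw":-1},{"delta_pos":[0,0,0],"twist":[0,0,0],"claw":-1},{"delta_pos":[0,0,0],"twist":[0,0,0],"claw":-1},{"delta_pos":[0,0,0],"twist":[0,0,0],"claw":-1},{"delta_pos":[0,0,0],"twist":[0,0,0],"claw":-1},{"delta_pos":[0,0,0],"twist":[0,0,0],"claw":-1}]' 80
python3 d.py .4675 .1396 .1308 107.26
python3 -c "
from station import env
print(abs(env.get_obs()['qvel']).max(),env.job_done())"
```

```text
time_s: 16.08
tcp_pos: [0.4671, 0.1371, 0.1306]
tool_rot: [-0.0, -0.15, 0.989, 0.0]
contact_force: [-1.0, 0.0, -0.4]
opening: 0.0165
grip_force: 78.4
t 16.0833 tcp [0.4671 0.1371 0.1306] F [-1.   0.  -0.4] open 0.0165
delta mm (current axes) [-1.1  2.3 -0.2] (target axes) [-1.1  2.3 -0.2] twist [ 0.0003 -0.0007  0.0002]
the job is handed in; nothing more can be done
0.0019875343809359946 None
```

I pulled the choke out to its stop (30 mm) and pushed it fully home, then handed the job in at 16 s with the loupe held still and level over the throat: lens about 131 mm above the bench, collar measured at about 131.5 mm, centring good to roughly 3 mm and not re-checked by camera after a last 2 mm trim.

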